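# Stand a sample board before the curing lamp and hold the run paddle level

## Robot

A 7-joint arm with a two-finger parallel gripper is mounted at the origin on the work surface. World frame = base frame: x ahead of the robot, y to its left, z up, the work surface at z = 0. Lengths are in m, angles in rad, forces in N, time in s.
With the tool pointing down it reaches from about 0.35 to 0.9 m from the base axis. Payload 19.9 kg.
Tool frame: the origin (TCP) lies between the finger pads; the fingertips stand 19 mm ahead of it and the grasp point (between the pads) is the TCP; z points along the fingers, y is the direction in which the jaws open and shut (so a half turn about z gives the same grasp; the last joint's range is limited). The gripper opens to 94 mm and grips with 3 to 60 N. Pads are 16 mm wide; open, the fingers measure 119 mm over their backs; the gripper's body (75 mm by 177 mm) begins 78 mm behind the grasp point.
Start: joints at [1.234, 0.417, -0.01, 1.614, 0.005, 1.111, -0.053], TCP at [0.182, -0.598, 0.224] pointing down, gripper open.
Joint ranges: [-2.81, 2.81], [-0.39, 2.02], [-1.27, 1.25], [0.06, 2.57], [-1.19, 4.33], [0.19, 2], [-2.82, 2.82]. Speed limits (rad/s): [1.89, 1.89, 2.39, 2.39, 3.01, 3.01, 3.01].

## Interface

Orientations are given as a 3x3 rotation matrix whose columns are the frame's x, y, z axes.
In Python, from rig import robot gives the robot as it stands. Calls block until the motion is done:
- robot.move_ptp(position, orientation): joint-space move of the TCP to a pose.
- robot.move_linear(position, velocity=0.15, frame=None, threshold=None): straight line of the TCP; frame=None keeps the orientation; velocity is the mean speed in m/s. With threshold (N) it stops when the force on the tool has changed by that much, and returns True; else False.
- robot.goto_joints(angles): joint-space move.
- robot.gripper_to(opening): finger opening in m; the grip force is fixed at half the most; returns when the fingers have stopped.
- robot.pause(seconds).
- robot.ik(position, orientation): joint angles nearest the present ones, or None.
- robot.get_state(): the state.
- robot.grab_frame(name): name is "scene" or "top" or "wrist"; returns the picture (400x640x3 uint8, red, green, blue); there is no depth.
- robot.camera_info(name): a dict with "fx", "fy", "cx", "cy" (pixels), "rvec" (rotation vector, rad) and "tvec" (3), from world to camera coordinates, as OpenCV has them. Camera axes: x right, y down, z forward; pixel columns grow to the right and rows downward; lengths in m; the calibration is good to about 2 mm. The wrist camera is an equidistant fisheye: a pixel r from the principal point sees the ray r / f radians off the axis. A picture is of the moment at which its call begins: read the wrist's pose just before it. camera_info takes no time and is no camera call; for the wrist camera it gives the pose at the moment of the call.
A pose or a line that the arm cannot do raises robot.PlanningError and nothing moves.
- robot.sign_off(): hands the job in, once; it reports no verdict.
The state is a dict: "time": time; "qpos": joint angles; "joint_vel": joint speeds; "effort": joint torques, N m; "ee_pos": TCP position; "tool_rot": TCP orientation; "force": force on the tool from outside, world axes, zero at the start; "moment": the same for the moment, N m; "opening": finger opening in m.
Only numpy, scipy, OpenCV 4.12 (cv2) and the standard library are available. Lean on these libraries where they do the work, as an engineer would, in place of code of your own. Each camera call takes 0.05 s, during which the arm holds its last target. There are 200 camera calls.

## Task

Take the oblong wooden sample board that lies flat on the two drying laths and stand it upright on one of its short ends on the rubber pad of the curing lamp, its whole foot on the pad and a wide face turned squarely to the lamp's window, and let go of it. Then press the spring-loaded hold-to-run paddle down with the fingers until it is level and keep it there, never letting it go all the way down to its stop, which trips the lamp: the program finishes while the fingers are still holding the paddle level and the board stands by itself. Leave everything else on the bench where it is.

Things in the scene. Friction and masses are not known exactly. Their poses are not given: they have to be found in the camera images.
- board: the sample board: plain wood, 100 mm long (its x), 55 mm wide (y), 18 mm thick (z), 60 to 98 g. Origin at the centre of its underside as it lies at the start, 25 mm above the table on the laths, its length along theirs. Both long sides overhang the laths by about 9 mm, so fingers can take it across its width. Either short end may become the foot
- board_center (a point): the middle of the sample board
- laths: two parallel wooden laths, each 110 mm long (x), 10 mm wide, 25 mm tall, their centre lines 26 mm apart, fixed to the bench (36 mm wide over both); origin on the table at their middle
- lamp: the curing lamp, fixed: aluminium base plate 170 (x) by 150 (y) by 8 mm; on its +x part a grey lamp head 50 mm deep, 120 mm wide, 93 mm high (fins to 103 mm); its dark window looks along the lamp's -x (roughly at the robot); before it on the plate a black rubber pad 60 (x) by 100 (y) by 3 mm. Origin on the table under the plate's middle, z up. Window 64 mm in +x from the pad's middle
- pad (a point): centre of the top of the lamp's rubber pad, 11 mm above the table; axes as the lamp's
- control: the hold-to-run control, fixed: a grey box 150 (x) by 70 (y) by 30 mm high that carries the paddle between two cheeks near its +x end (cheek tops 88 mm above the table). Origin on the table under its middle. The paddle's hinge axis is parallel to y, 50 mm in +x of the origin, 75 mm above the table
- paddle (a joint): angle of the sprung paddle, rad: 0 at rest, its free end 0.22 above level; 0.22 level; 0.44 at the lower stop; springs back when let go. A steel plate 115 mm long, 40 wide, 8 thick from the hinge towards the control's -x, with a rubber cap (40 long, 50 wide, 14 mm thick) at the free end. Pressed at the cap's middle: about 2 N to start, 6 N level, 10 N at the stop
- paddle_grip (a point): point to press: the middle of the top of the paddle's rubber cap, 95 mm from the hinge; 102 mm above the table at rest, 82 mm when the paddle is level, 61 mm at the stop
- cup_a: bystander: solid turned wooden beaker, 72 mm across, 82 mm tall, standing; origin at the centre of its underside
- cup_b: bystander: solid turned wooden beaker, 72 mm across, 82 mm tall, standing; origin at the centre of its underside
- cup_c: bystander: solid turned wooden beaker, 72 mm across, 82 mm tall, standing; origin at the centre of its underside
- jar: bystander: closed glass jar, 70 mm across, 90 mm tall, standing; origin at the centre of its underside
- tile: bystander: square pale wooden tile 70 x 70 x 8 mm lying flat on the table; origin at the centre of its underside
- brush: bystander: paint brush lying on the table
Not all that is in view belongs to the job. Several things have the shape of the board; the one meant has the colours described above.

How it is judged:
By the outcome, as a careful person would: the job done as asked, in the order asked, and still so for the second after the job is handed in, while the arm keeps its last pose, push and grip.
It also fails if it takes over 64 s, if anything falls off the work surface, if the arm or the gripper's body presses on something with over 40 N, if the wrist force passes 120 N, or if a joint passes its speed limit or range.

## Working session

There is one attempt and no reset: what is moved stays moved. The work goes in short steps, each a Python script; the robot and the scene stay as the last script left them, time stands still between calls to the robot, and variables do not carry over. Pictures are saved under pics/ and viewed, about 8 in all and at most 12, crops included, and the job is handed in when it is done.

```bash
ls; mkdir -p pics
python3 - <<'E'
from rig import robot
import cv2
for n in ("scene","top"):
    cv2.imwrite(f"pics/{n}0.png",robot.grab_frame(n)[:,:,::-1]); print(n,robot.camera_info(n))
s=robot.get_state();print(s["time"],s["ee_pos"],s["tool_rot"],s["opening"])
E
```

```text
pics
scene {'fx': 383.59329933643596, 'fy': 383.59329933643596, 'cx': 313.6061897262046, 'cy': 194.40095727166354, 'rvec': array([ 1.96279563,  1.13923801, -0.60803019]), 'tvec': array([-0.27435339, -0.18240399,  1.52523888])}
top {'fx': 388.2045717649861, 'fy': 388.2045717649861, 'cx': 320.6636561304213, 'cy': 204.0406477046893, 'rvec': array([ 2.22536466, -2.20355895,  0.05836434]), 'tvec': array([-0.01330469,  0.49813493,  1.15804184])}
0.1 [ 0.18212737 -0.59754792  0.22389621] [[ 9.56551450e-01  2.91563331e-01 -3.84374152e-04]
 [ 2.91563576e-01 -9.56550905e-01  1.02336307e-03]
 [-6.92982975e-05 -1.09096893e-03 -9.99999402e-01]] 0.09371857359118296
```

View pics/top0.png

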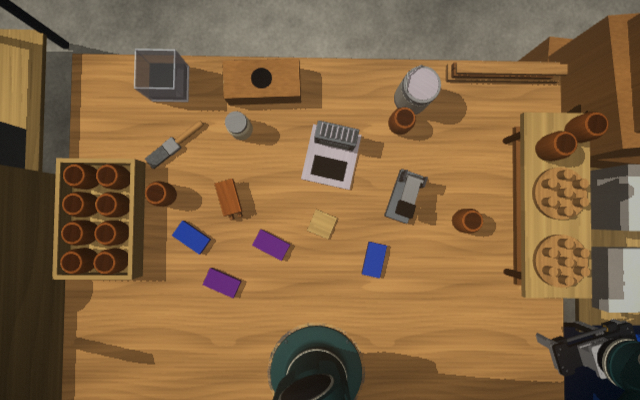

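View pics/scene0.png

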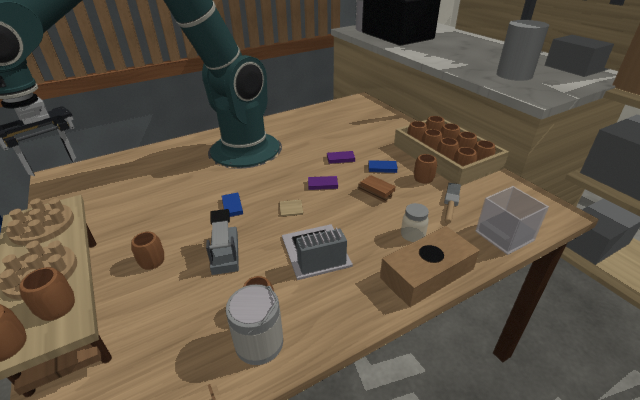

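Board (brown) is at top-view (229,198), lamp at (332,155) with pad near (328,167), control at (407,195) with its black cap to the image bottom. Now the measurements.

```bash
cat > h.py <<'E'
import numpy as np, cv2
from rig import robot
from scipy.spatial.transform import Rotation as R
def ray(n,uv,info=None):
    c=info or robot.camera_info(n); M=R.from_rotvec(c["rvec"]).as_matrix()
    p=np.atleast_2d(uv).astype(float); d=(p-[c["cx"],c["cy"]])/[c["fx"],c["fy"]]
    if n=="wrist":
        t=np.linalg.norm(d,axis=1,keepdims=True); d=np.hstack([d/np.maximum(t,1e-9)*np.sin(t),np.cos(t)])
    else: d=np.hstack([d,np.ones((len(d),1))])
    return -M.T@c["tvec"], d@M
def onplane(n,uv,z,info=None):
    o,d=ray(n,uv,info); return o+d*((z-o[2])/d[:,2:])
def rect(n,mask,z,info=None):
    "largest blob's outline cast to height z; min-area rect: centre, size, angle of the long side"
    cs,_=cv2.findContours(mask.astype(np.uint8),cv2.RETR_EXTERNAL,cv2.CHAIN_APPROX_NONE)
    c=max(cs,key=cv2.contourArea)[:,0]
    P=onplane(n,c,z,info)[:,:2].astype(np.float32)
    b=cv2.boxPoints(cv2.minAreaRect(P)); e1,e2=b[1]-b[0],b[2]-b[1]
    if np.linalg.norm(e2)>np.linalg.norm(e1): e1,e2=e2,e1
    return b.mean(0),(np.linalg.norm(e1),np.linalg.norm(e2)),np.degrees(np.arctan2(e1[1],e1[0])),c.mean(0)
E
python3 - <<'E'
from h import *
im=cv2.imread("pics/top0.png"); hsv=cv2.cvtColor(im,cv2.COLOR_BGR2HSV)
def roi(m,x0,y0,x1,y1):
    k=np.zeros(m.shape,bool);k[y0:y1,x0:x1]=1;return m&k
print("hsv board",hsv[190,228],hsv[210,232],"table",hsv[230,200],"pad",hsv[168,326],"plate",hsv[180,345],"cap",hsv[210,402])
dark=hsv[...,2]<60
print("pad",rect("top",roi(dark,300,150,355,190),.011))
pl=(hsv[...,1]<60)&(hsv[...,2]>120)
print("plate",rect("top",roi(pl|dark,295,140,360,192),.008))
print("cap",rect("top",roi(dark,385,200,420,222),.10))
cv2.imwrite("pics/c1.png",cv2.resize(im[110:235,200:440],None,fx=3.3,fy=3.3,interpolation=cv2.INTER_CUBIC))
E
```

```text
hsv board [ 12 191 143] [ 12 191 151] table [ 15 149 111] pad [15 89 46] plate [  0  18 187] cap [ 15 107  43]
pad (array([ 0.6077645 , -0.03145407], dtype=float32), (np.float32(0.09629596), np.float32(0.057007212)), np.float32(78.133804), array([328.72631579, 167.70526316]))
plate (array([ 0.6337764 , -0.03616052], dtype=float32), (np.float32(0.15291727), np.float32(0.14935519)), np.float32(-12.108548), array([331.07920792, 161.46039604]))
cap (array([ 0.4842407, -0.241265 ], dtype=float32), (np.float32(0.050798945), np.float32(0.03790053)), np.float32(72.17495), array([405.        , 208.91071429]))
```

View pics/c1.png

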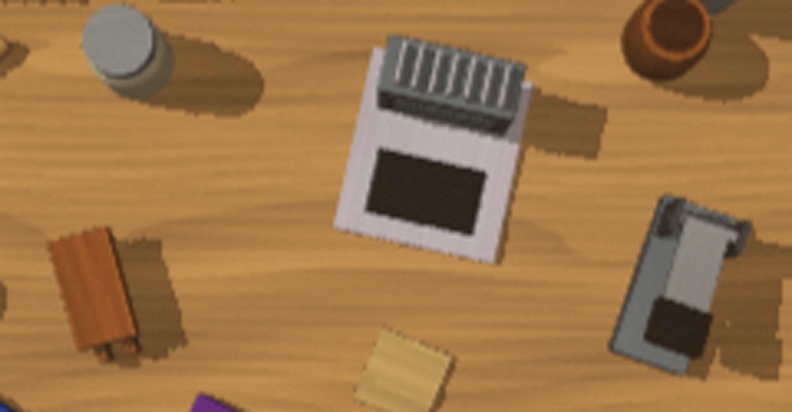

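The crop shows the brown board at (92,287) crop px on its laths, the pad's black rectangle at (425,190), and the black paddle cap at (678,327). Next I'll measure the board and check reachability.

```bash
cat >> h.py <<'E'
Z=np.array([0,0,1.])
PAD=np.array([.6078,-.0315,.011]); LY=np.radians(-11.9)
CAP=np.array([.484,-.241])
def lampx(): return np.array([np.cos(LY),np.sin(LY),0])
def fr(z,y): return np.column_stack([np.cross(y,z),y,z])
def start_rot(u,e,s): return fr(-np.cos(e)*Z-np.sin(e)*u, s*np.cross(u,-Z))
def end_rot(e,s): f=lampx(); return fr(np.cos(e)*f-np.sin(e)*Z, s*np.cross(Z,f))
E
python3 - <<'E'
from h import *
im=cv2.imread("pics/top0.png"); hsv=cv2.cvtColor(im,cv2.COLOR_BGR2HSV)
m=(hsv[...,1]>172)&(hsv[...,2]>100); k=np.zeros(m.shape,bool);k[172:222,208:248]=1
r=rect("top",m&k,.043);print("board",r)
c=np.array([*r[0],.034]);a=np.radians(r[2]);bx=np.array([np.cos(a),np.sin(a),0])
bx*=np.sign(bx[0])
up=np.array([0,0,.12])
q0=robot.get_state()["qpos"]
for us in(1,-1):
  for s in(1,-1):
    for g in(0,.02):
      out=[]
      for e in np.radians([0,10,20,30,40,50]):
        A=start_rot(us*bx,e,s);B=end_rot(e,s);p=c+us*bx*g;q=PAD+[0,0,.05+g]
        out.append("".join(str(int(robot.ik(x,T) is not None)) for x,T in((p,A),(p+up,A),(q+up,B),(q,B),(q-.1*B[:,2],B))))
      print(us,s,g,out)
E
```

```text
board (array([0.5148224 , 0.26308578], dtype=float32), (np.float32(0.09924264), np.float32(0.0531402)), np.float32(16.17508), array([227.45918367, 196.98979592]))
1 1 0 ['11111', '11110', '11110', '11110', '11111', '11111']
1 1 0.02 ['11111', '11110', '11110', '11110', '11111', '11111']
1 -1 0 ['11111', '11110', '11110', '11110', '11111', '11011']
1 -1 0.02 ['11111', '11110', '11110', '11110', '11111', '11011']
-1 1 0 ['11111', '11110', '11110', '11110', '11111', '11111']
-1 1 0.02 ['11111', '11110', '11110', '11110', '11111', '11111']
-1 -1 0 ['11111', '11110', '11110', '11110', '11111', '11011']
-1 -1 0.02 ['11111', '11110', '11110', '11110', '11111', '11011']
```

```bash
cat >> h.py <<'E'
BC=np.array([.5148,.2631,.034]); BA=np.radians(16.18); BX=np.array([np.cos(BA),np.sin(BA),0])
E
python3 - <<'E'
from h import *
up=np.array([0,0,.12]);g=.015
np.set_printoptions(precision=2,suppress=True)
for us in(1,-1):
  for s in(1,-1):
    for e in np.radians([35,42]):
        A=start_rot(us*BX,e,s);B=end_rot(e,s);p=BC+us*BX*g;q=PAD+[0,0,.05+g]
        print(us,s,np.degrees(e).round(),[robot.ik(x,T) for x,T in((p+up,A),(q+up,B),(q-.08*B[:,2],B))])
D=fr(-Z,np.array([np.sin(BA),-np.cos(BA),0]));print(robot.ik(BC+[0,0,.2],D))
c=robot.camera_info("wrist");M=R.from_rotvec(c["rvec"]).as_matrix();s=robot.get_state()
print("cam in tool",s["tool_rot"].T@(-M.T@c["tvec"]-s["ee_pos"]), s["tool_rot"].T@M.T)
E
```

```text
1 1 35.0 [array([ 0.04,  1.01, -0.97,  1.25,  0.46,  1.78,  0.95]), array([ 0.82,  0.42, -1.08,  2.35,  2.21,  0.72, -0.69]), array([ 0.75,  0.64, -1.08,  2.51,  2.37,  1.04, -0.83])]
1 1 42.0 [array([-0.  ,  1.06, -0.93,  1.16,  0.41,  1.9 ,  0.96]), array([ 0.91,  0.42, -1.17,  2.28,  1.92,  0.62, -0.4 ]), array([ 0.78,  0.5 , -1.08,  2.44,  2.17,  0.77, -0.7 ])]
1 -1 35.0 [array([-0.02,  0.94, -0.82,  1.26,  0.36,  1.74, -2.11]), array([ 0.52,  0.3 , -0.73,  2.35,  2.3 ,  0.59,  2.26]), array([ 0.75,  0.64, -1.08,  2.51,  2.37,  1.04,  2.31])]
1 -1 42.0 [array([-0.05,  1.02, -0.81,  1.16,  0.33,  1.87, -2.11]), array([-0.44,  0.2 ,  0.35,  2.31,  2.3 ,  0.24,  2.14]), array([ 0.48,  0.36, -0.73,  2.44,  2.27,  0.63,  2.23])]
-1 1 35.0 [None, array([ 0.82,  0.42, -1.08,  2.35,  2.21,  0.72, -0.69]), array([ 0.75,  0.64, -1.08,  2.51,  2.37,  1.04, -0.83])]
-1 1 42.0 [array([-0.99,  0.21,  0.35,  2.37,  2.1 ,  0.22,  2.27]), array([ 0.91,  0.42, -1.17,  2.28,  1.92,  0.62, -0.4 ]), array([ 0.78,  0.5 , -1.08,  2.44,  2.17,  0.77, -0.7 ])]
-1 -1 35.0 [array([ 0.32,  0.38, -1.09,  2.26,  1.46,  0.53, -0.06]), array([ 0.52,  0.3 , -0.73,  2.35,  2.3 ,  0.59,  2.26]), array([ 0.75,  0.64, -1.08,  2.51,  2.37,  1.04,  2.31])]
-1 -1 42.0 [array([ 0.29,  0.39, -1.08,  2.33,  1.82,  0.59, -0.41]), array([-0.44,  0.2 ,  0.35,  2.31,  2.3 ,  0.24,  2.14]), array([ 0.48,  0.36, -0.73,  2.44,  2.27,  0.63,  2.23])]
[ 0.13  0.45 -0.85  1.7   0.36  1.16 -2.11]
cam in tool [ 0.07  0.   -0.16] [[ 0.   -0.97 -0.24]
 [ 1.    0.   -0.  ]
 [ 0.   -0.24  0.97]]
```

Run:
```python
from h import *
e=np.radians(42)
A0=start_rot(BX,0,1)
robot.move_ptp(BC+[0,0,.25],A0)
inf=robot.camera_info("wrist");im=robot.grab_frame("wrist")[:,:,::-1].copy();cv2.imwrite("pics/w1.png",im)
hsv=cv2.cvtColor(im,cv2.COLOR_BGR2HSV);m=(hsv[...,1]>172)&(hsv[...,2]>100)&(abs(hsv[...,0].astype(int)-12)<5)
print(rect("wrist",m,.043,inf)); s=robot.get_state();print(s["time"],s["ee_pos"],s["qpos"],s["force"])
```

```text
(array([0.558842  , 0.25396505], dtype=float32), (np.float32(0.0), np.float32(0.0)), np.float32(0.0), array([304., 212.]))
3.3833 [0.51509088 0.26254865 0.2838555 ] [ 0.3261627   0.5316212  -1.18546997  1.63579726  0.50597397  1.32239668
  0.9116347 ] [ 0.3739519   0.61519664 -0.47239323]
```

View pics/w1.png

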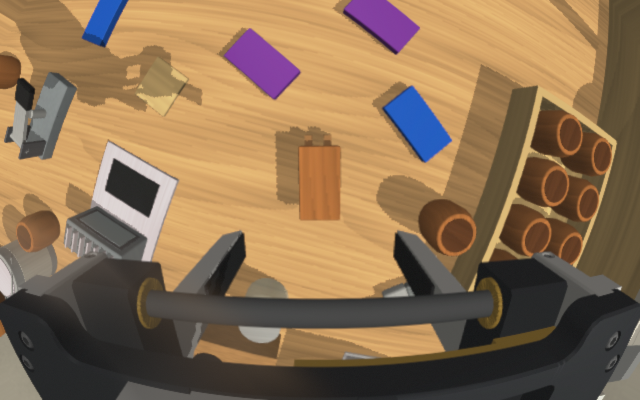

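Wrist view: the board is at (320,183), axis-aligned in the picture and between the fingers, so the yaw is right. I'll cast its corners and check clearance to the cup and jar, then grasp if consistent.

Run:
```python
from h import *
P=onplane("wrist",[(299,147),(339,147),(341,219),(300,219)],.043)[:,:2];c=P.mean(0);v=(P[2]+P[3]-P[0]-P[1])/2
print("board",c,np.linalg.norm(v),np.degrees(np.arctan2(v[1],v[0])))
print("jar",onplane("top",(237,120),.09),"cup",onplane("top",(158,189),.082))
if np.linalg.norm(c-BC[:2])<.008:
    e=np.radians(42);A=start_rot(BX,e,1);g=.012
    p=np.array([*(c+BC[:2])/2,.034])+BX*g
    robot.move_ptp(p-.11*A[:,2],A)
    print(robot.move_linear(p,velocity=.12,threshold=8), robot.get_state()["ee_pos"]-p)
    robot.gripper_to(.045)
    s=robot.get_state();print(s["opening"],s["force"],s["time"])
    cv2.imwrite("pics/w2.png",robot.grab_frame("wrist")[:,:,::-1])
```

```text
board [0.51599101 0.26369287] 0.0965496366958105 17.334158833895987
jar [[0.7287354 0.2298869 0.09     ]] cup [[0.5332362 0.4481105 0.082    ]]
False [0.00063696 0.00020016 0.00074399]
0.054924152845950994 [-0.15781258 -0.2314225   0.19497276] 6.1583
```

View pics/w2.png

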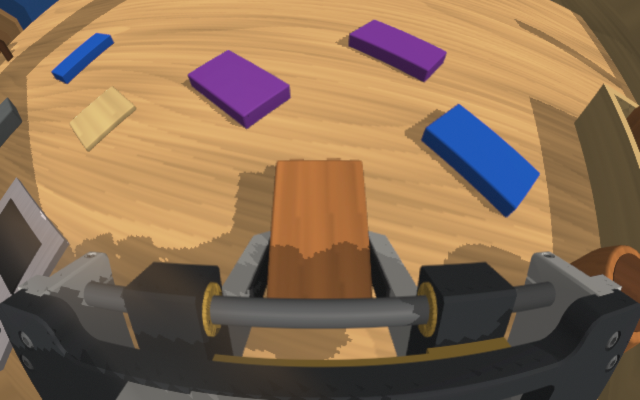

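The board is held squarely at 54.9 mm opening. Next: lift, swing over the pad, and check before lowering.

Run:
```python
from h import *
e=np.radians(42);B=end_rot(e,1);g=.012;s=robot.get_state()
robot.move_linear(s["ee_pos"]+[0,0,.13],velocity=.15)
q=PAD+[0,0,.05+g]
robot.move_ptp(q+[0,0,.1],B)
robot.move_linear(q+[0,0,.02],velocity=.12)
s=robot.get_state();print(s["time"],s["ee_pos"]-q,s["opening"],s["force"],np.abs(s["tool_rot"]-B).max())
for n in("scene","top"):
    im=robot.grab_frame(n)[:,:,::-1];cv2.imwrite(f"pics/{n}3.png",im)
    r=im[190:310,250:390] if n=="scene" else im[110:210,270:390]
    cv2.imwrite(f"pics/{n}3c.png",cv2.resize(r,(600,500),interpolation=cv2.INTER_CUBIC))
a,b=[cv2.resize(cv2.imread(f"pics/{n}3c.png"),(400,400)) for n in("scene","top")]
cv2.imwrite("pics/p3.png",np.hstack([a,b]))
```

```text
9.6583 [0.00037795 0.00017634 0.02050379] 0.05492447185998973 [-0.30961533 -0.67355769  0.24774658] 0.000374204915971732
```

View pics/p3.png

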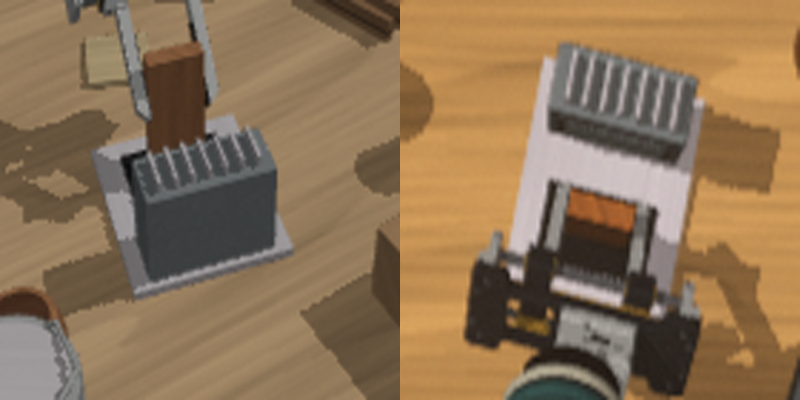

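The board hangs vertical, square to the lamp and over the pad. Lower until contact, release, and back off.

Run:
```python
from h import *
e=np.radians(42);B=end_rot(e,1);q=PAD+[0,0,.062]
print(robot.move_linear(q-[0,0,.008],velocity=.02,threshold=3))
s=robot.get_state();print(s["time"],s["ee_pos"]-q,s["force"])
robot.pause(.2); robot.gripper_to(.085)
print(robot.get_state()["opening"])
p=robot.get_state()["ee_pos"]
robot.move_linear(p-.09*B[:,2],velocity=.08)
robot.move_linear(p-.09*B[:,2]+[0,0,.08],velocity=.15)
s=robot.get_state();print(s["time"],s["qpos"])
print(robot.camera_info("wrist"))
w=robot.grab_frame("wrist")[:,:,::-1];cv2.imwrite("pics/w4.png",w)
t=robot.grab_frame("top")[:,:,::-1];cv2.imwrite("pics/top4.png",t)
a=cv2.resize(w,(480,300));b=cv2.resize(t[110:210,270:390],(360,300),interpolation=cv2.INTER_CUBIC)
cv2.imwrite("pics/p4.png",np.hstack([a,b])[:,:800])
```

```text
True
10.7167 [ 0.00012106 -0.00025416 -0.0002826 ] [ 0.41037998 -0.78997785  2.29153858]
0.08500879073513304
13.5333 [ 0.305528    0.05979337 -0.5060442   2.41404717  1.93197718  0.34207527
 -0.64105395]
{'fx': 309.70691628693146, 'fy': 309.70691628693146, 'cx': 319.1757956664411, 'cy': 205.52223801346003, 'rvec': array([-1.68498857, -1.36655287, -0.82116475]), 'tvec': array([-0.09441601, -0.40900148, -0.19981922])}
```

View pics/p4.png

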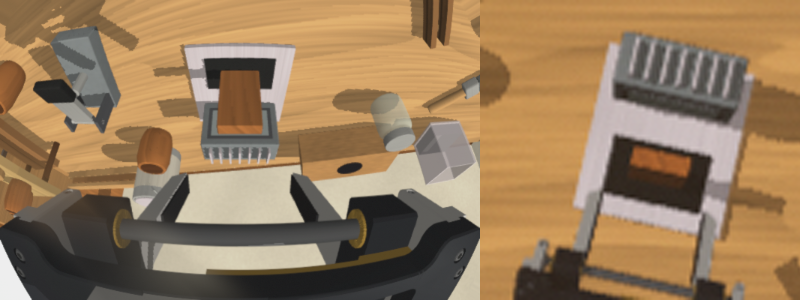

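The board stands alone in the middle of the pad (top-crop (657,163)), square to the lamp. Now the paddle.

Run:
```python
from h import *
a=np.radians(-17.8);y=np.array([-np.sin(a),np.cos(a),0]);cx=np.array([np.cos(a),np.sin(a),0])
D=fr(-Z,y);P=np.array([*CAP,0])-.002*cx
robot.move_ptp(P+[0,0,.25],D)
robot.gripper_to(0)
robot.move_linear(P+[0,0,.145],velocity=.12)
robot.pause(.3);f0=robot.get_state()["force"]
hit=robot.move_linear(P+[0,0,.108],velocity=.02,threshold=1.2)
s=robot.get_state();print("touch",hit,s["ee_pos"],s["force"]-f0,s["opening"],s["time"])
t=robot.grab_frame("top")[:,:,::-1];w=robot.grab_frame("wrist")[:,:,::-1]
a_=cv2.resize(w,(480,300));b=cv2.resize(t[150:240,370:442],(240,300),interpolation=cv2.INTER_CUBIC)
cv2.imwrite("pics/p5.png",np.hstack([a_,b]))
```

```text
touch True [ 0.48178885 -0.24027695  0.12343943] [ 1.7847826 -0.6219538  1.6858646] 0.0006084449534900355 19.325
```

View pics/p5.png

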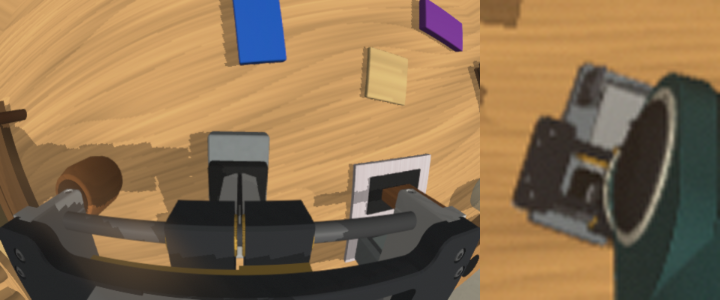

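The fingers touch the middle of the cap at tip height 104 mm, as expected. Press to level (TCP 101 mm).

Run:
```python
from h import *
p=robot.get_state()["ee_pos"]
for z in(.112,.101):
    robot.move_linear([p[0],p[1],z],velocity=.02);robot.pause(.4)
    s=robot.get_state();print(s["time"],s["ee_pos"],s["force"],s["opening"])
t=robot.grab_frame("scene")[:,:,::-1];cv2.imwrite("pics/scene6.png",t)
w=robot.grab_frame("top")[:,:,::-1];cv2.imwrite("pics/top6.png",w)
a=cv2.resize(t[150:290,180:360],(514,400),interpolation=cv2.INTER_CUBIC);b=cv2.resize(w[110:200,300:364],(284,400),interpolation=cv2.INTER_CUBIC)
cv2.imwrite("pics/p6.png",np.hstack([a,b]))
```

```text
20.5667 [ 0.48190784 -0.2403085   0.11205276] [-1.39971368  0.20018888  2.90728563] 0.000579370484089834
21.6667 [ 0.4814803  -0.2402311   0.10067715] [-4.53542753  1.22434667  6.00835413] 0.0004386313464543802
```

View pics/p6.png

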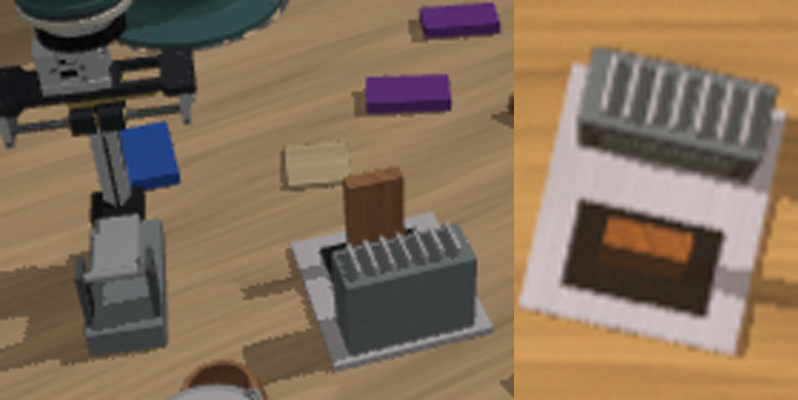

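Cap force is 6.0 N vertical with tips at 82 mm, so the paddle is level. The board stands centred and parallel to the pad's edge. One last numeric check and hand-in.

Run:
```python
from h import *
im=robot.grab_frame("top")[:,:,::-1].copy();hsv=cv2.cvtColor(im,cv2.COLOR_BGR2HSV)
m=(hsv[...,1]>172)&(hsv[...,2]>100);k=np.zeros(m.shape,bool);k[145:180,308:350]=1
c,sz,ang,_=rect("top",m&k,.111);print(c-PAD[:2],sz,ang,"pad long side 78.1")
s=robot.get_state();print(s["time"],s["ee_pos"],s["force"])
if abs(ang-78.1)<6 and np.linalg.norm(c-PAD[:2])<.015: print(robot.sign_off())
```

```text
[-0.00089388  0.00146031] (np.float32(0.052042212), np.float32(0.017425863)) 76.60475 pad long side 78.1
21.8167 [ 0.48149664 -0.24022989  0.10067304] [-4.24127932  0.97733221  6.54052987]
the job is handed in; nothing more can be done
None
```

The job is done and handed in at about 22 s of the 64 s allowed. I gripped the board across its width with the tool tilted, turned it upright, set its foot on the pad (contact felt at the expected height) and let go. I then pressed the paddle with closed fingers and held it there.

Last checks:
- **Board:** it stands alone with its top 2 mm from the pad's centre. It reads 1.5° off the pad's long side, which is within what the pixels can resolve.
- **Paddle:** the fingertips are at 82 mm, the level height, with 6.0–6.5 N of vertical force against the expected 6 N. The paddle never went lower than this, so it stayed clear of the stop.
- **Sideways load:** about 4.4 N of horizontal force showed at the fingertips, which I take to be friction on the tilting cap. It did not move the arm.
- **Other objects:** the arm touched nothing else that I know of, but I did not measure the bystanders again at the end.
- **Disagreement:** two measurements of the board's starting angle differed (16.2° from the top camera, 17.3° from the wrist). The jaws squared it up on closing.

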